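# Lay out the guest toiletries in order of height

### The job

Make the dressing table ready for the next guest: stand the four white toiletries upright on the four cork discs of the wooden tray, one centred on each disc, in order of height, with the tallest at the end nearest the table lamp and stepping down to the shortest at the other end. Do not tip any of them over, and leave the drinking glass standing where it is.

Things in the scene. Friction and masses are not known exactly. Their poses are not given: they have to be found in the camera images.
- mist_bottle: Slim upright round white bottle, brushed aluminium cap, 150 mm tall; body 42 mm across, straight-sided up to 122 mm, then a short shoulder and a 24 mm cap. 0.16 kg. Origin at the centre of its underside, z up. All four toiletries stand loose on the table with room for fingers that close along the robot's x (fore and aft).
- shampoo_bottle: Stout upright round white bottle, brushed aluminium cap, 124 mm tall; body 56 mm across, straight-sided up to 96 mm, then a short shoulder and a 28 mm cap. 0.24 kg. Origin at the centre of its underside, z up. To the left or right of the toiletries, as near as 10 mm, stand a soap carton (28 mm tall), an alarm clock (65 mm tall) and the drinking glass.
- lotion_bottle: Upright round white bottle, brushed aluminium cap, 98 mm tall; body 47 mm across, straight-sided up to 70 mm, then a short shoulder and a 25 mm cap. 0.15 kg. Origin at the centre of its underside, z up.
- cream_jar: Squat straight-sided white jar with a wide brushed aluminium lid, 70 mm tall, 54 mm across all the way up (the lid is the upper 22 mm). 0.17 kg. Origin at the centre of its underside, z up.
- disc1: Cork disc 68 mm across in the tray: the first of four in a straight row, 86 mm apart, at the robot's left (+y) end. Origin on its axis 4 mm below its flat top, which lies 14 mm above the table; z up, y along the row (from disc4 to disc1), x across it, away from the robot. Disc tops are 2 mm proud of the tray.
- disc2: Like disc1: the second of the row from the robot's left. The tray is a fixed dark wooden board, 380 mm along the row by 110 mm, its top 12 mm above the table. A thin brass rail runs along its far edge, 27 mm above the table and 53 mm from the discs' centres; its two ends have lips 22 mm high.
- disc3: Like disc1: the third of the row from the robot's left.
- disc4: Like disc1: the last of the row, at the robot's right (-y) end.
- lamp: Small fixed brass table lamp, 246 mm tall, square foot 85 mm, pale drum shade 120 mm across from 150 to 240 mm up. It stands just beyond one end of the tray, on the robot's left (+y) or right (-y); a blue tissue box 110 mm square and 120 mm tall stands beyond the other end. Origin at the centre of its underside.
- glass: Clear drinking glass, upright, 85 mm tall, 66 mm across the rim, loose among the toiletries near the middle of the table. To be left where it stands. Origin at the centre of its underside, z up.

How it is judged:
By the outcome, as a careful person would: the job done as asked, in the order asked, and still so for the second after the job is handed in, with the robot touching nothing.
It also fails if it takes over 109 s, if anything falls off the work surface, if the arm or the gripper's body presses on something with over 40 N, if the wrist force passes 120 N, or if a joint passes its speed limit or range.

### The arm

A 6-joint arm with a two-finger parallel gripper is mounted at the origin on the work surface. World frame = base frame: x ahead of the robot, y to its left, z up, the work surface at z = 0. Lengths are in mm, angles in rad, forces in N, time in s.
With the tool pointing down it reaches from about 275 to 975 mm from the base axis. Payload 8.4 kg.
Tool frame: the origin (TCP) lies at the very end of the fingers, on their centre line; the grasp point (between the pads) lies 19 mm behind it; z points along the fingers, y is the line along which they close (so a half turn about z gives the same grasp; the last joint's range is limited). The gripper opens to 92 mm and grips with 3 to 60 N. Pads are 20 mm wide; open, the fingers measure 128 mm over their backs; the gripper's body (75 mm by 189 mm) begins 69 mm behind the grasp point.
Start: joints at [-1.317, 0.353, 1.633, -0, 1.155, -0.002], TCP at [158.135, -604.666, 181.283] pointing down, gripper open.
Joint ranges: [-2.63, 2.63], [-0.92, 2.1], [0.06, 2.66], [-1.3, 4.44], [0, 2.69], [-3.02, 3.02]. Speed limits (rad/s): [2.22, 2.22, 2.79, 3.14, 3.14, 3.14].

### API

Orientations are given as a unit quaternion [x, y, z, w].
In Python, from cell import arm gives the robot as it stands. The module is installed in compiled form; this text tells all that it offers.
- The arm moves only by the shell command python3 -m pendant 'ROWS' [FORCE]. ROWS is JSON, one flat list of numbers, 7 for each row, row after row: the shift along the tool's x, y, z in units of 30 mm (1.0 is 30 mm), then the turn, a rotation vector about the tool's x, y, z in units of 6 degrees (1.0 is 6 degrees), then the finger opening in mm, from 0 to 91.9. In form: [x, y, z, ax, ay, az, hand, x, y, z, ax, ay, az, hand, ...]. A call has 1 to 10 rows; each row is the pose to reach, as a shift and turn from the pose commanded when the call began, along the tool's axes at that moment; what a row does not reach only later rows make up. A row lasts 1/10 s, in which the tool goes at most 50 mm and 8.59 degrees, less where a joint would pass 70% of its speed; a pose out of reach is approached as far as the arm can. A call with a gripper value outside its range is refused whole. The fingers move at their own pace and stop on an object; FORCE is the grip in N (left out, the last holds). Time passes only in rows, so rows that repeat a pose let the fingers close. It gives the time, the measured TCP pose, the force, the opening and the grip force at its end, in the units of the state.
- arm.read_state(): the state, without advancing time (a new reading comes with each control period).
- arm.snapshot(name): name is "scene" or "top"; returns (picture, depth): 420x560x3 uint8, red, green, blue; 420x560 float32, mm along the optical axis (not along the pixel's ray), 0 where there is no reading.
- arm.calibration(name): a dict with "mtx" (3x3 intrinsics, pixels), "R" (3x3) and "t" (3): a world point X has camera coordinates R X + t. Camera axes: x right, y down, z forward; pixel columns grow to the right and rows downward; lengths in mm; the calibration is good to about 2 mm. A picture is of the moment at which its call begins. calibration takes no time and is no camera call.
- arm.sign_off(): hands the job in; it is judged then, once.
The state is a dict: "time": time; "qpos": joint angles; "dq": joint speeds; "joint_efforts": joint torques, N m; "ee_pos": TCP position; "ee_rot": TCP orientation; "wrist_force": force on the tool from outside, world axes, zero at the start; "wrist_torque": the same for the moment, N m; "grip_width": finger opening in mm; "finger_force": force on a finger pad.
Only numpy, scipy, OpenCV 4.12 (cv2) and the standard library are available. Lean on these libraries where they do the work, as an engineer would, in place of code of your own. Each camera call takes 0.05 s, during which the arm holds its last target. There are 200 camera calls.

## Working session

There is one attempt and no reset: what is moved stays moved. The work goes in short steps, Python scripts to look and compute and a shell command to move; the robot and the scene stay as the last step left them, time stands still between calls to the robot, and variables do not carry over. Pictures are saved under pics/ and viewed, at most 14 in all, crops included, and the job is handed in when it is done.

```bash
mkdir -p pics
python3 - <<'E'
from cell import arm
import cv2,numpy as np
s=arm.read_state();print(s['time'],s['ee_pos'],s['ee_rot'],s['grip_width'])
for n in("scene","top"):
    p,d=arm.snapshot(n);np.savez(f'pics/{n}.npz',p=p,d=d)
    cv2.imwrite(f'pics/{n}.png',cv2.resize(p[:,:,::-1],(800,600)))
    c=arm.calibration(n);print(n,c)
E
```

```text
0.0 [ 157.99067071 -604.14843357  180.58366954] [ 9.91831126e-01  1.27556106e-01 -9.15468819e-05 -6.69519717e-04] 91.88295093222452
scene {'mtx': array([[523.59744092,   0.        , 271.10997762],
       [  0.        , 523.59744092, 213.03592368],
       [  0.        ,   0.        ,   1.        ]]), 'R': array([[ 0.81807645,  0.57475579,  0.02016687],
       [ 0.43045569, -0.58867956, -0.68422531],
       [-0.38139064,  0.56842956, -0.72899179]]), 't': array([-429.81213512, -194.67885677, 1351.83116503])}
top {'mtx': array([[413.82420779,   0.        , 281.07906097],
       [  0.        , 413.82420779, 211.58471221],
       [  0.        ,   0.        ,   1.        ]]), 'R': array([[ 0.01242208, -0.99987521,  0.00975983],
       [-0.98439055, -0.01394223, -0.17544473],
       [ 0.17555891, -0.0074281 , -0.9844409 ]]), 't': array([ -5.54667721, 547.36587665, 929.67833112])}
```

View pics/top.png

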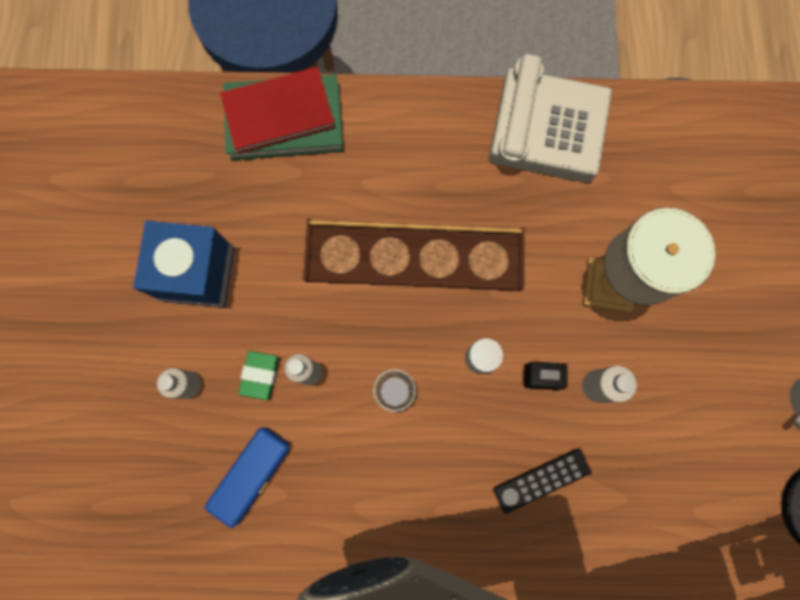

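View pics/scene.png

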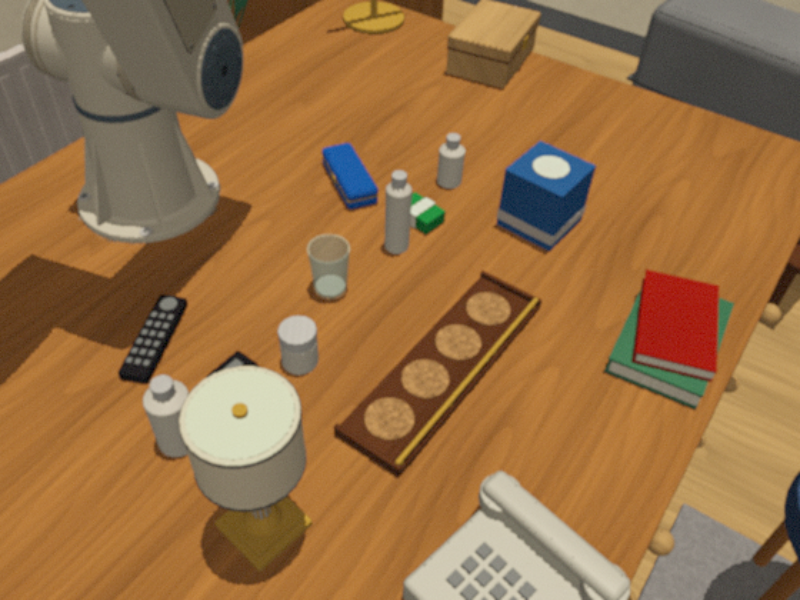

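The top view (800x600) shows the lotion at (175,383), mist at (303,368), jar at (486,355), shampoo at (615,384) and glass at (395,390). The discs run from (340,254) to (488,260). The lamp is on the right (-y), so the tallest goes on disc4. Next I'll fit positions.

```bash
cat > h.py <<'E'
import numpy as np
from cell import arm
from scipy.optimize import least_squares
def cloud(n,d):
    c=arm.calibration(n);K=c['mtx'];v,u=np.nonzero(d>0);z=d[v,u]
    X=np.c_[(u-K[0,2])/K[0,0]*z,(v-K[1,2])/K[1,1]*z,z]
    return (X-c['t'])@c['R'],u,v
def ray(n,u,v,zw):
    c=arm.calibration(n);K=c['mtx'];r=c['R'].T@np.array([(u-K[0,2])/K[0,0],(v-K[1,2])/K[1,1],1.])
    o=-c['R'].T@c['t'];return o+r*(zw-o[2])/r[2]
def fitc(P,r,c0):
    return least_squares(lambda c:np.hypot(*(P-c).T)-r,c0,loss='soft_l1',f_scale=1.5)
E
python3 - <<'E'
from h import *
import cv2
N={n:np.load(f'pics/{n}.npz') for n in('scene','top')}
# name: pix in 800 img at height, height, radius, zlo,zhi
O=dict(lotion=((170,383),98,23.5,15,68),mist=((297,367),150,21,15,118),jar=((486,354),70,27,8,64),shampoo=((624,383),124,28,15,92),glass=((395,391),0,0,0,0))
for k,((u,v),h,r,a,b) in O.items():
    c0=ray('top',u*.7,v*.7,h or 40)[:2];print(k,'pix',c0.round(1),end=' ')
    if not r: print();continue
    for n in N:
        P,_,_=cloud(n,N[n]['d']);m=(np.hypot(*(P[:,:2]-c0).T)<r+14)&(P[:,2]>a)&(P[:,2]<b)
        f=fitc(P[m,:2],r,c0);T=(np.hypot(*(P[:,:2]-f.x).T)<11)&(P[:,2]>h-6)
        print(n,m.sum(),f.x.round(1),'med|e|',np.median(abs(f.fun)).round(1),'cap',P[T].mean(0).round(1) if T.any() else None,end=' ')
    print()
for n,ps in dict(top=[(340,254),(390,256),(439,258),(488,260)],scene=[(489,309),(459,342),(425,379),(389,418)]).items():
    hsv=cv2.cvtColor(N[n]['p'],cv2.COLOR_RGB2HSV)
    P,u,v=cloud(n,N[n]['d'])
    # cork mask by colour similarity: brighter than dark wood
    V=hsv[...,2];m=(V>95).astype(np.uint8)
    for p in ps:
        q=(int(p[0]*.7),int(p[1]*.7));R=19 if n=='top' else 20
        w=np.zeros_like(m);cv2.circle(w,q,R,1,-1)
        l,lab=cv2.connectedComponents(m*w);k=lab==lab[q[1],q[0]]
        vv,uu=np.nonzero(k);X=np.array([ray(n,a,b,14) for a,b in zip(uu,vv)])
        print(n,p,k.sum(),X.mean(0).round(1),'mid',((X.max(0)+X.min(0))/2)[:2].round(1),np.ptp(X,axis=0)[:2].round(0),V[q[1],q[0]],'zdepth',np.median(P[k[v,u],2]).round(1))
E
```

```text
lotion pix [408.4 353.9] scene 295 [411.1 364.1] med|e| 1.2 cap [412.5 361.6  97.4] top 165 [410.6 362.3] med|e| 0.4 cap [410.6 362.5  97.6] 
mist pix [431.8 152.8] scene 603 [434.1 157.7] med|e| 0.8 cap [434.6 157.9 148.7] top 120 [433.6 155.8] med|e| 0.2 cap [433.5 155.8 150.4] 
jar pix [ 461.6 -133.8] scene 458 [ 461.9 -132.6] med|e| 0.7 cap [ 462.  -132.4   69.1] top 69 [ 461.6 -135. ] med|e| 0.1 cap [ 461.4 -134.9   69.6] 
shampoo pix [ 416.1 -331.5] scene 465 [ 417.7 -332.2] med|e| 0.6 cap [ 417.9 -332.3  122.9] top 264 [ 417.4 -334.6] med|e| 0.3 cap [ 417.1 -334.7  123.5] 
glass pix [402.3  10.5] 
top (340, 254) 647 [637.4 110.2  14. ] mid [638.1 110.6] [69. 68.] 160 zdepth 13.4
top (390, 256) 655 [634.9  23.8  14. ] mid [635.6  23.8] [72. 72.] 168 zdepth 13.6
top (439, 258) 651 [632.7 -61.8  14. ] mid [633.  -61.9] [69. 70.] 163 zdepth 13.4
top (488, 260) 663 [ 630.1 -147.7   14. ] mid [ 630.5 -147.7] [72. 72.] 172 zdepth 13.3Traceback (most recent call last):
  File "<stdin>", line 23, in <module>
  File "h.py", line 9, in ray
    c=arm.calibration(n);K=c['mtx'];r=c['R'].T@np.array([(u-K[0,2])/K[0,0],(v-K[1,2])/K[1,1],1.])
ValueError: time passes only in moves, steps and waits
```

Run:
```python
from h import *
P,u,v=cloud('top',np.load('pics/top.npz')['d'])
m=(P[:,2]>225)&(P[:,1]<-250)&(P[:,0]>450)
print('lamp top',m.sum(),P[m].min(0).round(),P[m].max(0).round())
m=(P[:,2]>105)&(P[:,2]<130)&(P[:,1]>180)&(P[:,0]>480)
print('box',P[m].min(0).round(),P[m].max(0).round())
for a,b in((1,35),(35,80)):
    m=(P[:,2]>a+4)&(P[:,2]<b)&(abs(P[:,0]-430)<60)&((abs(P[:,1]+230)<50) if a>30 else (abs(P[:,1]-225)<40))
    print(P[m].min(0).round(),P[m].max(0).round())
```

```text
lamp top 3080 [ 531. -421.  225.] [ 652. -300.  248.]
box [543. 296. 105.] [661. 413. 127.]
[388. 208.   6.] [467. 264.  33.]
[ 409. -266.   39.] [ 452. -204.   69.]
```

```bash
python3 -m pendant '[5,-3,0.4,0,0,-6,91.5, 10.64,-6.52,0.7,0,0,-12.557,91.5,10.64,-6.52,0.7,0,0,-12.557,91.5,10.64,-6.52,0.7,0,0,-12.557,91.5,10.64,-6.52,0.7,0,0,-12.557,91.5,10.64,-6.52,0.7,0,0,-12.557,91.5,10.64,-6.52,0.7,0,0,-12.557,91.5,10.64,-6.52,0.7,0,0,-12.557,91.5,10.64,-6.52,0.7,0,0,-12.557,91.5,10.64,-6.52,0.7,0,0,-12.557,91.5]' 20
```

```text
time: 1.1
ee_pos: [417.8, -333.8, 160.0]
ee_rot: [0.706, 0.708, -0.0, -0.0]
wrist_force: [-0.2, 0.3, -0.6]
grip_width: 91.8
finger_force: 0.0
```

```bash
python3 -m pendant '[0,0,1.2,0,0,0,91.5,0,0,2.4,0,0,0,91.5,0,0,3.47,0,0,0,91.5,0,0,3.47,0,0,0,91.5,0,0,3.47,0,0,0,50,0,0,3.47,0,0,0,50,0,0,3.47,0,0,0,50,0,0,3.47,0,0,0,50,0,0,3.47,0,0,0,50,0,0,3.47,0,0,0,50]' 20
```

```text
time: 2.1
ee_pos: [417.7, -335.1, 57.0]
ee_rot: [0.707, 0.707, -0.0, 0.001]
wrist_force: [-1.6, 0.2, 7.1]
grip_width: 54.5
finger_force: 20.0
```

```bash
python3 -m pendant '[0,0,-0.8,0,0,0,50,0,0,-2,0,0,0,50,0,0,-3.33,0,0,0,50,0.8,0,-3.33,0,0,0,50,2.1,0,-3.33,0,0,0,50,3.6,0,-3.33,0,0,0,50,5.1,0,-3.33,0,0,0,50,6.6,0.3,-3.33,0,0,0,50,8.1,1.2,-3.33,0,0,0,50,9.095,2.2,-3.33,0,0,0,50]'
python3 -m pendant '[0,1.2,0,0,0,0,50,0,2.5,0,0,0,0,50,0,3.7,0,0,0,0,50,0,4.6,0.4,0,0,0,50,0,4.97,1.2,0,0,0,50,0,4.97,2.0,0,0,0,50,0,4.97,2.5,0,0,0,50,0,4.97,2.7,0,0,0,50,0,4.97,2.7,0,0,0,50]'
```

```text
time: 3.1
ee_pos: [482.9, -59.3, 156.3]
ee_rot: [0.707, 0.707, -0.0, -0.0]
wrist_force: [0.7, -0.9, -1.4]
grip_width: 54.7
finger_force: 20.0
time: 4.0
ee_pos: [631.8, -61.8, 74.5]
ee_rot: [0.707, 0.707, -0.0, -0.001]
wrist_force: [0.3, -0.5, -2.5]
grip_width: 54.5
finger_force: 20.0
```

```bash
python3 -m pendant '[0,0,0.08,0,0,0,50,0,0,0.15,0,0,0,50,0,0,0.17,0,0,0,50,0,0,0.17,0,0,0,50]'
python3 -m pendant '[0,0,0,0,0,0,64,0,0,0,0,0,0,85,0,0,0,0,0,0,85,0,0,0,0,0,0,85,0,0,-0.5,0,0,0,85,0,0,-1.6,0,0,0,85,0,0,-3.0,0,0,0,91,0,0,-3.5,0,0,0,91]'
python3 - <<'E'
from h import *
import cv2
p,d=arm.snapshot('scene');np.savez('pics/s2.npz',d=d,p=p)
cv2.imwrite('pics/s2.png',cv2.resize(p[:,:,::-1],(800,600)))
P,_,_=cloud('scene',d);c0=np.array([632,-60.])
m=(np.hypot(*(P[:,:2]-c0).T)<44)&(P[:,2]>28)&(P[:,2]<106);f=fitc(P[m,:2],28,c0);print(m.sum(),f.x)
E
```

```text
time: 4.4
ee_pos: [633.2, -61.9, 71.1]
ee_rot: [0.707, 0.707, 0.0, 0.001]
wrist_force: [-1.6, -0.2, 5.5]
grip_width: 54.6
finger_force: 20.0
time: 5.2
ee_pos: [634.9, -62.0, 180.3]
ee_rot: [0.707, 0.707, 0.002, 0.002]
wrist_force: [0.2, -0.6, 0.5]
grip_width: 91.0
finger_force: 0.0
706 [633.35228609 -58.72102848]
```

View pics/s2.png

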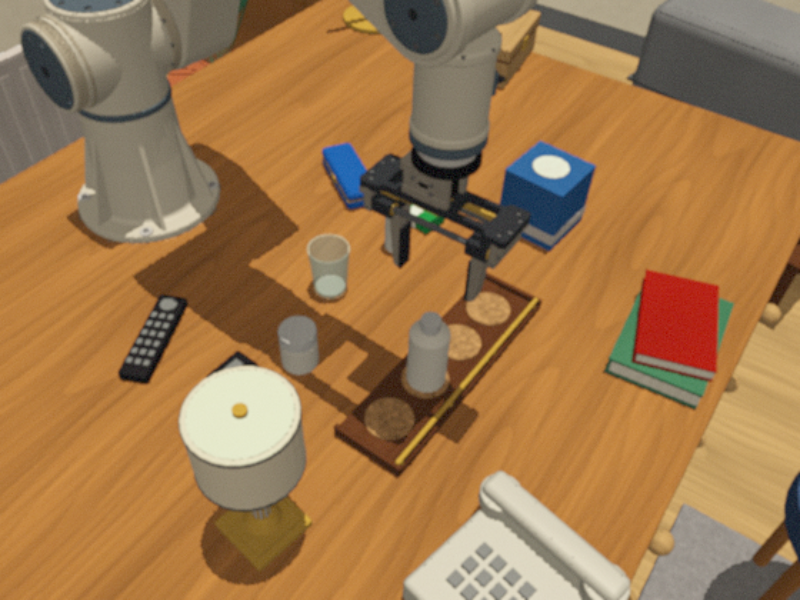

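The picture shows the shampoo upright on disc3 (428,370), fingers clear. The mist bottle is next.

```bash
python3 -m pendant '[0.5,-0.5,0,0,0,0,91.5,1.4,-1.3,0,0,0,0,91.5,2.5,-2.3,0,0,0,0,91.5,3.6,-3.3,0,0,0,0,91.5,4.7,-4.3,0,0,0,0,91.5,5.8,-5.3,0,0,0,0,91.5,6.8,-6.2,0,0,0,0,91.5,7.253,-6.633,0,0,0,0,91.5,7.253,-6.633,0,0,0,0,91.5,7.253,-6.633,0,0,0,0,91.5]'
python3 -m pendant '[0,0,0.8,0,0,0,91.5,0,0,2,0,0,0,91.5,0,0,3,0,0,0,91.5,0,0,3.307,0,0,0,91.5,0,0,3.307,0,0,0,36,0,0,3.307,0,0,0,36,0,0,3.307,0,0,0,36,0,0,3.307,0,0,0,36,0,0,3.307,0,0,0,36,0,0,3.307,0,0,0,36]'
```

```text
time: 6.25
ee_pos: [433.6, 155.7, 174.8]
ee_rot: [0.707, 0.708, -0.0, 0.0]
wrist_force: [-0.1, -0.2, 0.7]
grip_width: 91.3
finger_force: 0.0
time: 7.25
ee_pos: [433.9, 155.9, 76.3]
ee_rot: [0.707, 0.707, 0.0, 0.0]
wrist_force: [0.1, 0.4, -0.8]
grip_width: 45.9
finger_force: 0.0
```

```bash
python3 -m pendant '[0,0,0,0,0,0,36,0,0,0,0,0,0,36,0,0,0,0,0,0,36]' 20
```

```text
time: 7.55
ee_pos: [433.7, 155.9, 76.1]
ee_rot: [0.707, 0.707, 0.0, 0.0]
wrist_force: [-2.3, 0.2, 5.9]
grip_width: 40.3
finger_force: 20.0
```

```bash
python3 -m pendant '[0,0,-0.8,0,0,0,36,0,0,-2.2,0,0,0,36,0,0,-3.4,0,0,0,36,-0.6,0,-3.67,0,0,0,36,-1.8,0,-3.67,0,0,0,36,-3.2,0,-3.67,0,0,0,36,-4.7,0,-3.67,0,0,0,36,-6.2,0,-3.67,0,0,0,36,-7.7,0,-3.67,0,0,0,36,-9.2,0.4,-3.67,0,0,0,36]'
python3 -m pendant '[-0.75,1,0,0,0,0,36,-0.916,2.3,0,0,0,0,36,-0.916,3.6,0,0,0,0,36,-0.916,4.9,0,0,0,0,36,-0.916,5.8,0.4,0,0,0,36,-0.916,6.15,1.4,0,0,0,36,-0.916,6.15,2.4,0,0,0,36,-0.916,6.15,2.9,0,0,0,36,-0.916,6.15,3.04,0,0,0,36,-0.916,6.15,3.04,0,0,0,36]'
python3 -m pendant '[0,0,0.08,0,0,0,36,0,0,0.15,0,0,0,36,0,0,0.17,0,0,0,36,0,0,0.17,0,0,0,36]'
```

```text
time: 8.55
ee_pos: [444.0, -121.8, 185.6]
ee_rot: [0.707, 0.707, -0.0, -0.0]
wrist_force: [1.1, 0.9, -1.7]
grip_width: 41.4
finger_force: 20.0
time: 9.55
ee_pos: [629.8, -147.7, 94.6]
ee_rot: [0.707, 0.707, -0.0, -0.0]
wrist_force: [0.9, 1.1, -1.4]
grip_width: 41.1
finger_force: 20.0
time: 9.95
ee_pos: [630.4, -147.8, 90.2]
ee_rot: [0.707, 0.707, 0.0, 0.0]
wrist_force: [-0.3, -0.2, -0.5]
grip_width: 41.4
finger_force: 20.0
```

```bash
python3 -m pendant '[0,0,0.02,0,0,0,36,0,0,0.03,0,0,0,36]'
python3 -m pendant '[0,0,0,0,0,0,55,0,0,0,0,0,0,75,0,0,0,0,0,0,85,0,0,0,0,0,0,85,0,0,-0.5,0,0,0,85,0,0,-1.6,0,0,0,85,0,0,-3.0,0,0,0,91,0,0,-3.5,0,0,0,91]'
python3 - <<'E'
from h import *
import cv2
p,d=arm.snapshot('top')
cv2.imwrite('pics/t3.png',cv2.resize(p[:,:,::-1],(800,600)))
p,d=arm.snapshot('scene');np.savez('pics/s3.npz',d=d,p=p)
cv2.imwrite('pics/s3.png',cv2.resize(p[:,:,::-1],(800,600)))
P,_,_=cloud('scene',d)
for c0,r,h in(((632,-60.),28,106),((630,-146),21,132)):
    c0=np.array(c0);m=(np.hypot(*(P[:,:2]-c0).T)<r+14)&(P[:,2]>28)&(P[:,2]<h);f=fitc(P[m,:2],r,c0);print(m.sum(),f.x)
E
```

```text
time: 10.15
ee_pos: [630.6, -148.0, 90.1]
ee_rot: [0.707, 0.707, 0.0, 0.001]
wrist_force: [-3.4, -0.7, 8.9]
grip_width: 41.2
finger_force: 20.0
time: 10.95
ee_pos: [632.3, -148.2, 199.1]
ee_rot: [0.707, 0.707, 0.002, 0.003]
wrist_force: [0.9, -0.3, 0.6]
grip_width: 90.6
finger_force: 0.0
706 [633.38421808 -58.75774687]
759 [ 630.43265169 -146.16330594]
```

View pics/s3.png

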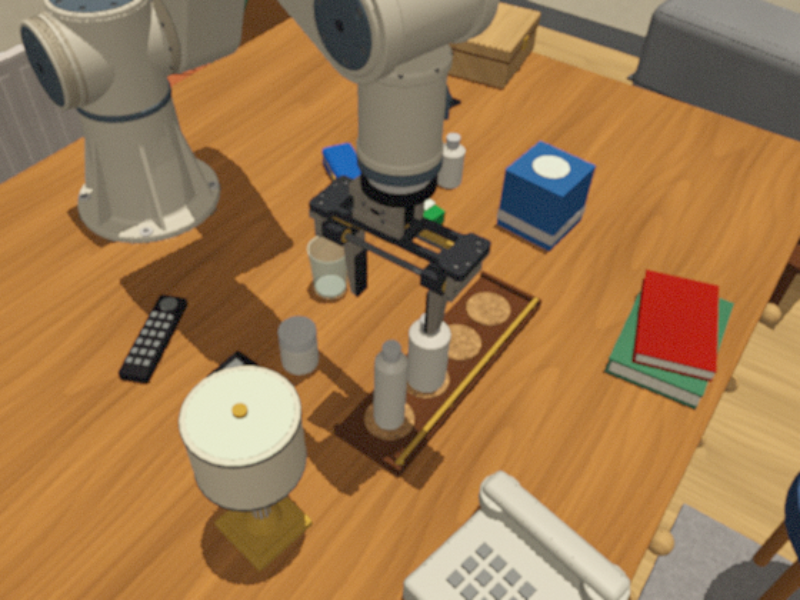

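Both bottles are upright and centred on disc4 (390,405) and disc3 (428,370). The jar is next.

```bash
python3 -m pendant '[0.1,-0.7,0,0,0,0,91.5,0.2,-2,0,0,0,0,91.5,0.4,-3.4,0,0,0,0,91.5,0.427,-4.7,0,0,0,0,91.5,0.427,-5.4,0,0,0,0,91.5,0.427,-5.62,0.3,0,0,0,91.5,0.427,-5.62,0.6,0,0,0,91.5,0.427,-5.62,1.8,0,0,0,91.5,0.427,-5.62,2.5,0,0,0,91.5,0.427,-5.62,2.5,0,0,0,91.5]'
python3 -m pendant '[0,0,0.8,0,0,0,91.5,0,0,2,0,0,0,91.5,0,0,3,0,0,0,91.5,0,0,3.33,0,0,0,91.5,0,0,3.33,0,0,0,48,0,0,3.33,0,0,0,48,0,0,3.33,0,0,0,48,0,0,3.33,0,0,0,48,0,0,3.33,0,0,0,48,0,0,3.33,0,0,0,48]' 20
python3 -m pendant '[0,0,0,0,0,0,48,0,0,0,0,0,0,48]'
```

```text
time: 12.05
ee_pos: [459.9, -134.2, 115.0]
ee_rot: [0.707, 0.707, -0.001, -0.003]
wrist_force: [-0.8, 0.9, 0.2]
grip_width: 91.4
finger_force: 0.0
time: 13.05
ee_pos: [461.8, -135.1, 19.6]
ee_rot: [0.707, 0.707, 0.0, 0.0]
wrist_force: [-2.5, -0.0, 8.0]
grip_width: 53.6
finger_force: 20.0
time: 13.25
ee_pos: [461.8, -135.1, 19.6]
ee_rot: [0.707, 0.707, 0.0, 0.0]
wrist_force: [-2.4, -1.2, 7.6]
grip_width: 53.6
finger_force: 20.0
```

```bash
python3 -m pendant '[0,0,-0.8,0,0,0,48,0,0,-2.1,0,0,0,48,0,0,-3.2,0,0,0,48,0.6,0,-3.5,0,0,0,48,1.8,0,-3.5,0,0,0,48,3.2,0,-3.5,0,0,0,48,4.7,0,-3.5,0,0,0,48,6.1,0,-3.5,0,0,0,48,7.4,0.3,-3.5,0,0,0,48,8.17,1.1,-3.5,0,0,0,48]'
python3 -m pendant '[0,1.2,0,0,0,0,48,0,2.5,0,0,0,0,48,0,3.7,0,0,0,0,48,0,4.5,0.4,0,0,0,48,0,4.763,1.4,0,0,0,48,0,4.763,2.3,0,0,0,48,0,4.763,2.8,0,0,0,48,0,4.763,2.87,0,0,0,48,0,4.763,2.87,0,0,0,48]'
python3 -m pendant '[0,0,0.08,0,0,0,48,0,0,0.15,0,0,0,48,0,0,0.17,0,0,0,48,0,0,0.17,0,0,0,48]'
```

```text
time: 14.25
ee_pos: [492.8, 112.7, 123.8]
ee_rot: [0.707, 0.708, -0.0, -0.001]
wrist_force: [0.8, -1.2, -2.6]
grip_width: 53.5
finger_force: 20.0
time: 15.15
ee_pos: [637.3, 110.2, 38.0]
ee_rot: [0.707, 0.707, -0.0, -0.0]
wrist_force: [0.2, 0.2, -1.8]
grip_width: 53.7
finger_force: 20.0
time: 15.55
ee_pos: [638.0, 110.3, 33.6]
ee_rot: [0.707, 0.707, 0.001, 0.0]
wrist_force: [-1.2, 0.3, 4.6]
grip_width: 53.5
finger_force: 20.0
```

```bash
python3 -m pendant '[0,0,0,0,0,0,60,0,0,0,0,0,0,75,0,0,0,0,0,0,78,0,0,0,0,0,0,78,0,0,-0.5,0,0,0,78,0,0,-1.6,0,0,0,78,0,0,-3.0,0,0,0,91,0,0,-3.5,0,0,0,91]'
python3 -m pendant '[0.5,-0.8,0,0,0,0,91.5,1.4,-2,0,0,0,0,91.5,2.4,-3.1,0,0,0,0,91.5,3.5,-4.2,0,0,0,0,91.5,4.6,-5.2,0,0,0,0,91.5,5.8,-6.1,0,0,0,0,91.5,7,-6.9,0,0,0,0,91.5,8.1,-7.4,0,0,0,0,91.5,8.407,-7.56,0,0,0,0,91.5,8.407,-7.56,0,0,0,0,91.5]'
```

```text
time: 16.35
ee_pos: [639.8, 110.6, 142.8]
ee_rot: [0.707, 0.707, 0.003, 0.002]
wrist_force: [0.5, 0.7, 0.3]
grip_width: 90.2
finger_force: 0.0
time: 17.35
ee_pos: [410.0, 363.4, 137.9]
ee_rot: [0.706, 0.708, 0.0, 0.0]
wrist_force: [-0.4, -0.7, 0.2]
grip_width: 91.6
finger_force: 0.0
```

```bash
python3 -m pendant '[0,0,0.8,0,0,0,91.5,0,0,2,0,0,0,91.5,0,0,3.2,0,0,0,91.5,0,0,3.627,0,0,0,91.5,0,0,3.627,0,0,0,42,0,0,3.627,0,0,0,42,0,0,3.627,0,0,0,42,0,0,3.627,0,0,0,42,0,0,3.627,0,0,0,42,0,0,3.627,0,0,0,42]' 20
python3 -m pendant '[0,0,0,0,0,0,42,0,0,0,0,0,0,42,0,0,0,0,0,0,42]'
```

```text
time: 18.35
ee_pos: [410.7, 362.7, 29.4]
ee_rot: [0.707, 0.707, 0.0, -0.0]
wrist_force: [-0.6, -1.2, 3.8]
grip_width: 45.6
finger_force: 20.2
time: 18.65
ee_pos: [410.7, 362.8, 29.3]
ee_rot: [0.707, 0.707, 0.0, -0.0]
wrist_force: [-1.5, -0.8, 6.7]
grip_width: 45.7
finger_force: 20.0
```

```bash
python3 -m pendant '[0,0,-0.8,0,0,0,42,0,0,-2.1,0,0,0,42,0,0,-3.2,0,0,0,42,-0.6,0,-3.5,0,0,0,42,-1.8,0,-3.5,0,0,0,42,-3.2,0,-3.5,0,0,0,42,-4.6,0.2,-3.5,0,0,0,42,-6,0.5,-3.5,0,0,0,42,-7.4,0.9,-3.5,0,0,0,42,-8.7,1.4,-3.5,0,0,0,42]'
python3 -m pendant '[-1.1,0.8,0,0,0,0,42,-2,1.8,0,0,0,0,42,-2.587,3,0,0,0,0,42,-2.587,4.3,0,0,0,0,42,-2.587,5.5,0,0,0,0,42,-2.587,6.077,0.5,0,0,0,42,-2.587,6.077,1.6,0,0,0,42,-2.587,6.077,2.5,0,0,0,42,-2.587,6.077,2.87,0,0,0,42,-2.587,6.077,2.87,0,0,0,42]'
python3 -m pendant '[0,0,0.08,0,0,0,42,0,0,0.15,0,0,0,42,0,0,0.17,0,0,0,42,0,0,0.17,0,0,0,42]'
```

```text
time: 19.65
ee_pos: [450.9, 98.6, 132.6]
ee_rot: [0.707, 0.707, -0.001, -0.0]
wrist_force: [0.6, 0.5, -1.4]
grip_width: 45.9
finger_force: 20.0
time: 20.65
ee_pos: [632.4, 23.2, 45.4]
ee_rot: [0.707, 0.707, -0.002, -0.002]
wrist_force: [-0.1, 0.5, -1.4]
grip_width: 46.1
finger_force: 20.0
time: 21.05
ee_pos: [635.2, 23.8, 43.1]
ee_rot: [0.707, 0.707, 0.0, 0.0]
wrist_force: [0.1, 0.2, -2.3]
grip_width: 45.7
finger_force: 20.0
```

Another 1 mm down to make contact, then release and retreat toward the robot.

```bash
python3 -m pendant '[0,0,0.02,0,0,0,42,0,0,0.03,0,0,0,42]'
python3 -m pendant '[0,0,0,0,0,0,55,0,0,0,0,0,0,70,0,0,0,0,0,0,78,0,0,0,0,0,0,78,0,0,-0.5,0,0,0,78,0,0,-1.6,0,0,0,78,0,0,-3.0,0,0,0,91,0,0,-4.5,0,0,0,91,0,0,-5.5,0,0,0,91]'
python3 -m pendant '[0,-0.8,0,0,0,0,91,0,-2,0,0,0,0,91,0,-3.4,0,0,0,0,91,0,-4.8,0,0,0,0,91,0,-6.2,0,0,0,0,91,0,-7.5,0,0,0,0,91,0,-8,0,0,0,0,91,0,-8,0,0,0,0,91]'
python3 - <<'E'
from h import *
import cv2
D={n:arm.snapshot(n) for n in('top','scene')}
cv2.imwrite('pics/f.png',np.vstack([cv2.resize(D[n][0][100:300,60:540,::-1],(720,300)) for n in D]))
C=dict(jar=((637.4,110.2),27,60),lotion=((634.9,23.8),23.5,82),shampoo=((632.6,-61.8),28,106),mist=((630.1,-147.7),21,132))
for n in D:
    P,_,_=cloud(n,D[n][1])
    for k,(c0,r,h) in C.items():
        c0=np.array(c0);m=(np.hypot(*(P[:,:2]-c0).T)<r+12)&(P[:,2]>26)&(P[:,2]<h)
        if m.sum()>20:print(n,k,m.sum(),(fitc(P[m,:2],r,c0).x-c0).round(1))
E
```

```text
time: 21.25
ee_pos: [635.3, 23.8, 42.9]
ee_rot: [0.707, 0.707, 0.0, 0.0]
wrist_force: [-3.2, -0.7, 7.8]
grip_width: 45.6
finger_force: 20.0
time: 22.15
ee_pos: [636.0, 23.8, 211.3]
ee_rot: [0.707, 0.707, 0.001, 0.001]
wrist_force: [0.7, -0.3, -1.0]
grip_width: 91.2
finger_force: 0.0
time: 22.95
ee_pos: [394.0, 23.8, 207.7]
ee_rot: [0.707, 0.707, 0.001, 0.001]
wrist_force: [0.3, -0.3, -0.0]
grip_width: 91.2
finger_force: 0.0
top jar 80 [0.7 0.5]
top lotion 103 [ 1.  -0.9]
top shampoo 187 [0.6 0.7]
top mist 227 [ 0.3 -0.9]
scene jar 270 [0.9 3.1]
scene lotion 358 [1.2 1.6]
scene shampoo 710 [0.7 3.1]
scene mist 774 [0.4 1.6]
```

View pics/f.png

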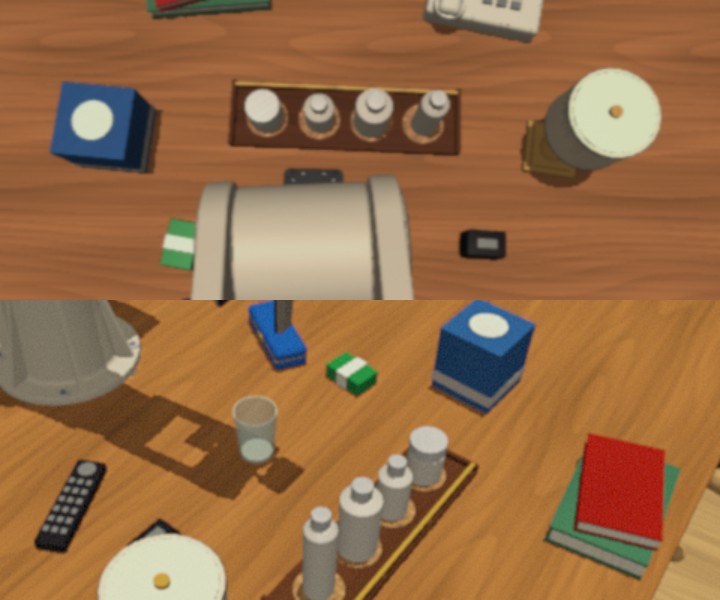

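All four stand upright in order, within about 1 mm of the disc centres, and the glass (255,430 in the lower crop) is untouched.

```bash
python3 -c "
from cell import arm
print(arm.sign_off())"
```

```text
the job is handed in; nothing more can be done
None
```

The job is handed in at about 23 s: mist, shampoo, lotion and jar stand upright on discs 4, 3, 2 and 1, tallest nearest the lamp, each within about 1.5 mm of its disc's centre in the top view, with the glass left where it was.

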